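# Close the oblong tin, then take its outer lid off for washing

### The job

Pick up the two nested steel lids together by the wide flange of the inner one, turn them so that the inner lid's tongue lies over the tin's pour lip, lower the pair until the inner lid is fully seated in the tin, and only then let go of it. Next take the outer lid alone by its grip ridge, lift it off the inner lid without disturbing the inner lid, and finish while still holding the outer lid level in the gripper, about 10 cm above where it sat. Leave the tin standing where it is and everything else on the counter alone.

Things in the scene. Friction and masses are not known exactly. Their poses are not given: they have to be found in the camera images.
- tin: open oblong steel tin, loose, 0.9 kg, upright on the counter: 104 mm along its x, 54 mm along its y, 80 mm high, walls 3 mm (mouth 98 x 48 mm). Origin: centre of its underside; z up. A small pour lip (22 mm wide, 12 mm long, 6 mm thick, its top 2 mm below the rim) sticks out of its +x end only.
- tin_mouth (a point): centre of the tin's mouth, level with the rim, 80 mm above the tin's underside; same axes as the tin
- lip_tip (a point): outer end of the tin's pour lip at rim height: 64 mm along the tin's +x from the centre of the mouth
- inner_lid: inner lid, steel, about 0.22 kg, at the start right way up on the counter under the outer lid. Origin: centre of its underside; z up, x along its length. From below: plug 94 x 44 mm, 16 mm high, its lowest 6 mm stepped in to 88 x 38; flange 110 x 60 mm, 10 mm thick (16 to 26 mm up), gripped across its 60 mm (y) width; deck 76 x 34 mm, 10 mm high, under the outer lid.
- inner_seat (a point): centre of the inner lid's flange underside, 16 mm above the inner lid's origin; meets the tin's mouth centre when seated (the plug then has 2 mm to spare all round and the flange overhangs the tin by 3 mm); same axes as the inner lid
- tongue_tip (a point): outer end of the inner lid's tongue, at flange underside height, 69 mm along the inner lid's +x. The tongue, 24 mm wide, 6 mm thick, sticks out 14 mm from the flange at that end only; its tip lies 5 mm beyond the lip's tip when seated the right way round
- outer_lid: outer lid, steel, about 0.14 kg, sits loosely over the inner lid's deck, on the flange (2 mm play): a hollow cap 88 mm along x, 46 along y, 16 high, with a grip ridge on top along x, 50 mm long, 12 wide, 20 high. Origin: centre of the underside of its skirt, 26 mm above the inner lid's origin when nested; z up. Lifting by the ridge takes the outer lid only.
- ridge_top (a point): middle of the top of the outer lid's grip ridge, 36 mm above the outer lid's origin
- shaker: bystander: small glass salt jar with steel cap, 36 mm wide, 62 mm high, between the tin and the lids; origin at the centre of its underside
- tumbler: bystander: red plastic tumbler, 64 mm wide, 78 mm high, origin at the centre of its underside
- bowl: bystander: terracotta bowl, 130 mm wide, 50 mm high, origin at the centre of its underside
- plate: bystander: white plate, 170 mm wide, 18 mm high, origin at the centre of its underside
- oil_bottle: bystander: green glass bottle, 60 mm wide, 210 mm high, origin at the centre of its underside
- wooden_spoon: bystander: wooden spoon, 240 mm long along its x, lying down, origin at the middle of its underside
- mug: bystander: blue mug, 76 mm wide, 85 mm high, handle at its +y, origin at the centre of its underside
Not all that is in view belongs to the job. What is shaped like the outer_lid but orange or red is not meant.

How it is judged:
By the outcome, as a careful person would: the job done as asked, in the order asked, and still so for the second after the job is handed in, while the arm keeps its last pose, push and grip.
It also fails if it takes over 56 s, if anything falls off the work surface, if the arm or the gripper's body presses on something with over 40 N, if the wrist force passes 120 N, or if a joint passes its speed limit or range.

### The arm

A 7-joint arm with a two-finger parallel gripper is mounted at the origin on the work surface. World frame = base frame: x ahead of the robot, y to its left, z up, the work surface at z = 0. Lengths are in m, angles in rad, forces in N, time in s.
With the tool pointing down it reaches from about 0.4 to 0.85 m from the base axis. Payload 4.5 kg.
Tool frame: the origin (TCP) lies midway between the tips of the shut fingers; the grasp point (between the pads) lies 19 mm behind it; z points along the fingers, y is the line along which they close (so a half turn about z gives the same grasp; the last joint's range is limited). The gripper opens to 88 mm and grips with 3 to 60 N. Pads are 18 mm wide; open, the fingers measure 123 mm over their backs; the gripper's body (75 mm by 187 mm) begins 45 mm behind the grasp point.
Start: joints at [-1.301, 0.689, -0.195, 1.565, 0.157, 0.902, -0.215], TCP at [0.146, 0.608, 0.239] pointing down, gripper open.
Joint ranges: [-3.01, 3.01], [-0.46, 2.08], [-1.47, 1.51], [0.13, 2.56], [-1, 4.14], [0.04, 2.09], [-2.66, 2.66]. Speed limits (rad/s): [2.57, 2.57, 3.14, 3.14, 3.14, 3.14, 3.14].

### API

Orientations are given as a unit quaternion [x, y, z, w].
In Python, from plant import * gives the robot as it stands.
- The arm moves only by the tool send_rows, never from a script. Its argument "targets" is a list of rows, each a list of 2 entries, a list of its own where there are three numbers: the shift along the tool's x, y, z in units of 0.3 m (1.0 is 0.3 m), then the turn, a rotation vector about the tool's x, y, z in units of pi rad (1.0 is pi rad). A call has 1 to 12 rows; each row is the pose to reach, as a shift and turn from the pose commanded when the call began, along the tool's axes at that moment, turning the shorter way round; what a row does not reach only later rows make up. A row lasts 1/8 s, in which the tool goes at most 62.5 mm and 10.7 degrees, less where a joint would pass 70% of its speed; a pose out of reach is approached as far as the arm can. A call with a number of a shift or a turn outside -1 to 1 is refused whole. A call with a gripper value outside its range is refused whole. "fingers" is the opening, from 0 (shut) to 1 (fully open), set as the call begins (left out, the last holds). The fingers move at their own pace and stop on an object; "newtons" is the grip in N (left out, the last holds). Time passes only in rows, so rows that repeat a pose let the fingers close. It gives the time, the measured TCP pose, the force, the opening and the grip force at its end, in the units of the state.
- get_state(): the state, without advancing time (a new reading comes with each control period).
- snapshot(name): name is "side" or "top"; returns a dict with "img" (400x640x3 uint8, blue, green, red), "fx", "fy", "cx", "cy" (pixels), "cam_to_world" (4x4, takes a point from camera to world coordinates). Camera axes: x right, y down, z forward; pixel columns grow to the right and rows downward; lengths in m; the calibration is good to about 2 mm. A picture is of the moment at which its call begins. There is no depth.
- finish_job(): hands the job in; it is judged then, once.
The state is a dict: "clock": time; "q": joint angles; "qd": joint speeds; "joint_torque": joint torques, N m; "tool_pos": TCP position; "eef_rot": TCP orientation; "contact_force": force on the tool from outside, world axes, zero at the start; "moment": the same for the moment, N m; "opening": opening from 0.0 (shut) to 1.0 (fully open); "finger_force": force on a finger pad.
Only numpy, scipy, OpenCV 4.12 (cv2) and the standard library are available. Lean on these libraries where they do the work, as an engineer would, in place of code of your own. Each camera call takes 0.05 s, during which the arm holds its last target. There are 200 camera calls.

## Working session

There is one attempt and no reset: what is moved stays moved. The work goes in short steps, Python scripts to look and compute and a tool call to move; the robot and the scene stay as the last step left them, time stands still between calls to the robot, and variables do not carry over. Pictures are saved under pics/ and viewed, at most 10 in all, crops included, and the job is handed in when it is done.

Besides the shell and the picture viewer there is one more tool, called after "Emit:" as name(argument=value, ...) on one line, values as JSON. send_rows: Moves the arm, as the interface text tells. Its arguments: {"type":"object","properties":{"targets":{"type":"array"},"fingers":{"type":"number"},"newtons":{"type":"number"}},"required":["targets"]}

```bash
mkdir -p pics; ls; python3 - <<'E'
from plant import *
import cv2,numpy as np
for n in ("side","top"):
    s=snapshot(n); cv2.imwrite(f"pics/{n}0.png",s["img"]); print(n,s["fx"],s["fy"],s["cx"],s["cy"]); print(np.round(s["cam_to_world"],4).tolist())
st=get_state(); print({k:np.round(v,4).tolist() for k,v in st.items()})
E
```

```text
pics
side 455.4589568615466 455.4589568615466 314.53804428784713 206.50908749139384
[[0.9153, -0.2268, 0.3327, 0.1416], [-0.4022, -0.5547, 0.7283, -0.8314], [0.0194, -0.8005, -0.599, 0.7978], [0.0, 0.0, 0.0, 1.0]]
top 399.2192633057351 399.2192633057351 320.88025224401997 199.07542504837272
[[-0.0286, -0.9853, 0.1685, 0.3491], [-0.9994, 0.0311, 0.0117, 0.0061], [-0.0168, -0.168, -0.9856, 1.1483], [0.0, 0.0, 0.0, 1.0]]
{'clock': 0.1, 'q': [-1.3012, 0.6899, -0.1945, 1.5662, 0.1573, 0.9025, -0.2151], 'qd': [-0.0007, -0.0004, 0.0008, -0.0036, -0.0019, 0.0007, 0.0002], 'joint_torque': [-0.0035, -52.8505, -1.272, -15.3838, -0.0526, 0.0019, 0.0], 'tool_pos': [0.146, 0.6071, 0.238], 'eef_rot': [0.1176, 0.9931, -0.0008, -0.0], 'contact_force': [-0.4251, 0.1169, 0.9454], 'moment': [-0.0442, 0.0141, -0.0285], 'finger_force': 0.0, 'opening': 0.9941}
```

View pics/side0.png

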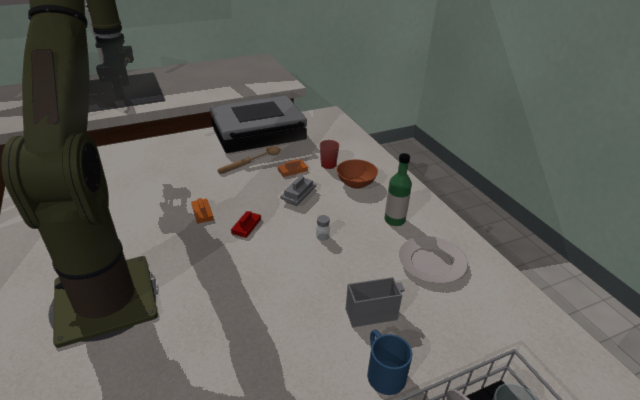

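View pics/top0.png

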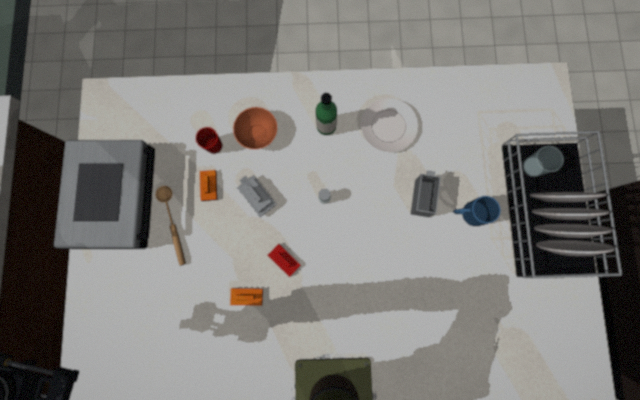

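The side view shows the lids at about (298,190) and the tin at (373,300), with its lip at (402,287). The top view has the lids at (256,195) and the tin at (425,195), with its lip towards the top. I'll enlarge both next.

```bash
python3 - <<'E'
import cv2,numpy as np
s=cv2.imread("pics/side0.png");t=cv2.imread("pics/top0.png")
def c(im,u,v,w,h): return cv2.resize(im[v:v+h,u:u+w],None,fx=8,fy=8,interpolation=cv2.INTER_CUBIC)
def g(im,u,v):
    for k in range(0,im.shape[1],80): cv2.putText(im,str(u+k//8),(k,10),0,.35,(0,0,255)); cv2.line(im,(k,12),(k,18),(0,0,255))
    for k in range(0,im.shape[0],80): cv2.putText(im,str(v+k//8),(0,k+4),0,.35,(0,0,255))
    return im
A=np.hstack([g(c(s,276,170,46,37),276,170),g(c(t,236,172,46,37),236,172)])
B=np.hstack([g(c(s,342,272,64,56),342,272)[:, :],g(c(t,406,167,36,56),406,167)])
B=cv2.convertScaleAbs(B,alpha=1.6)
A=cv2.convertScaleAbs(A,alpha=1.3)
cv2.imwrite("pics/A.png",A);cv2.imwrite("pics/B.png",B);print(A.shape,B.shape)
E
```

```text
(296, 736, 3) (448, 800, 3)
```

View pics/A.png

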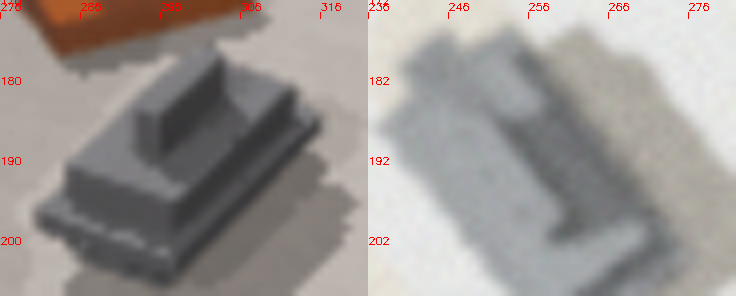

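View pics/B.png

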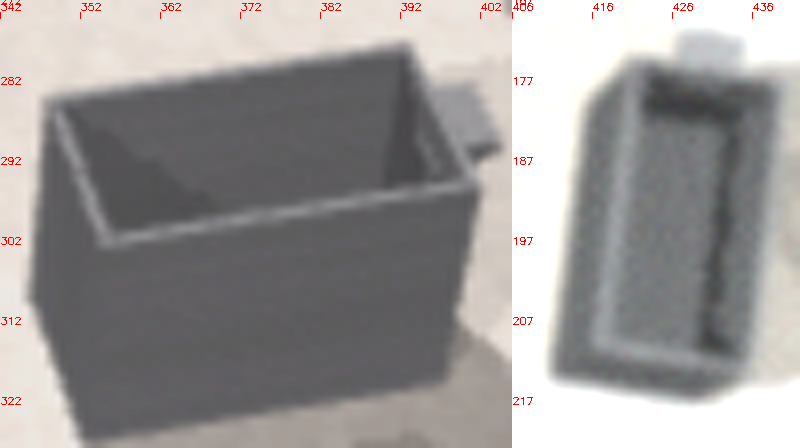

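Side view: the lid's corners are clear, with the flange corners at about (280,196), (296,205) and (316,186). Top view: the tin's lip is at (426-435,171-176). The tongue isn't clear yet, so I'll fit wireframes to both views and overlay them.

```bash
cat > h.py <<'E'
import cv2,numpy as np
from scipy.optimize import least_squares
from scipy.spatial.transform import Rotation as R
def proj(s,P):
    T=np.linalg.inv(s["cam_to_world"]); p=np.atleast_2d(P)@T[:3,:3].T+T[:3,3]
    return p[:,:2]/p[:,2:]*[s["fx"],s["fy"]]+[s["cx"],s["cy"]]
def world(pr,P):
    x,y,z,a=pr; return R.from_euler('z',a).apply(np.atleast_2d(P))+[x,y,z]
def fit(obs,x0):  # obs: list of (snap, model pts mm, pix)
    f=lambda p: np.concatenate([(proj(s,world(p,np.array(m)/1000))-np.array(u)).ravel() for s,m,u in obs])
    r=least_squares(f,x0,loss='soft_l1'); return r.x,f(r.x).reshape(-1,2)
def box(lx,ly,z0,z1,cx=0):
    return np.array([[cx+i*lx/2,j*ly/2,z] for z in(z0,z1) for i,j in((-1,-1),(1,-1),(1,1),(-1,1))])
E_=[(0,1),(1,2),(2,3),(3,0),(4,5),(5,6),(6,7),(7,4),(0,4),(1,5),(2,6),(3,7)]
LID=[box(110,60,16,26),box(88,46,26,42),box(50,12,42,62),box(14,24,16,22,62)]
TIN=[box(104,54,0,80),box(12,22,72,78,58)]
def draw(im,s,pr,boxes,u,v,k,col):
    for b in boxes:
        q=(proj(s,world(pr,b/1000))-[u,v]+.5)*k
        for i,j in E_: cv2.line(im,tuple(int(t) for t in q[i]),tuple(int(t) for t in q[j]),col,1)
def crop(s,u,v,w,h,k,gain=1.): return cv2.convertScaleAbs(cv2.resize(s["img"][v:v+h,u:u+w],None,fx=k,fy=k,interpolation=cv2.INTER_CUBIC),alpha=gain)
E
cat > m.py <<'E'
from h import *
from plant import *
S,T=snapshot("side"),snapshot("top")
px=lambda L,u,v:[((X+.5)/8-.5+u,(Y+.5)/8-.5+v) for X,Y in L]
ls=([[-55,30,26],[-55,-30,16],[55,-30,26],[-44,23,42],[-44,-23,42],[44,-23,42],[-25,6,62],[-25,-6,62],[25,6,62],[25,-6,62]],
 px([(37,208),(165,287),(321,122),(65,168),(183,190),(297,90),(133,105),(158,112),(207,47),(225,58)],276,170))
p,r=fit([(S,*ls)],[.48,.2,0,.9]);print("lid",p,np.round(r,1).tolist())
ts=([[-52,27,80],[-52,-27,80],[52,-27,80],[52,27,80],[-52,27,0],[-52,-27,0],[52,-27,0]],
 px([(45,98),(105,245),(478,183),(408,42),(28,300),(85,440),(447,380)],342,272))
tt=([[52,27,80],[52,-27,80],[-52,27,80],[-52,-27,80],[-52,27,0],[-52,-27,0]],px([(628-512,60),(780-512,80),(597-512,345),(745-512,370),(552-512,375),(700-512,398)],406,167))
q,r=fit([(S,*ts),(T,*tt)],[.5,-.25,0,0]);print("tin",q,np.round(r,1).tolist())
for nm,o in(("s",[(S,*ts)]),("t",[(T,*tt)])): print(nm,fit(o,q)[0])
a=crop(S,272,165,52,48,7.5,1.5);b=crop(T,230,168,52,52,7.5,1);
a2,b2=a.copy(),b.copy()
draw(a2,S,p,LID,272,165,7.5,(0,255,0));draw(b2,T,p,LID,230,168,7.5,(0,0,255))
top=np.hstack([b,b2]);bot=np.hstack([a,a2]);
cv2.imwrite("pics/C.png",np.vstack([top,bot])[:, :780][:600] if 0 else cv2.resize(np.vstack([top,bot]),(624,600)))
E
python3 m.py
```

```text
lid [ 0.56954088  0.22678672 -0.01884693  0.61712998] [[-0.2, -0.1], [0.7, -0.8], [0.4, -0.6], [0.2, -0.5], [-1.6, 1.5], [-0.3, 0.0], [-0.1, 0.5], [0.2, 0.8], [-0.4, -0.0], [0.7, -0.2]]
tin [ 0.54127676 -0.27248081 -0.00282282 -0.17925481] [[-0.1, 0.0], [-0.1, 0.4], [0.4, 0.0], [-0.2, -0.4], [-0.2, -0.5], [-0.2, 0.9], [-0.6, 0.1], [0.0, -1.5], [0.8, -1.2], [-0.3, 0.0], [1.2, -0.1], [-0.7, 0.2], [-0.5, 0.1]]
s [ 0.5442553  -0.2688168  -0.00768682 -0.18525308]
t [ 0.54716985 -0.28317337 -0.04685581 -0.1763758 ]
```

View pics/C.png

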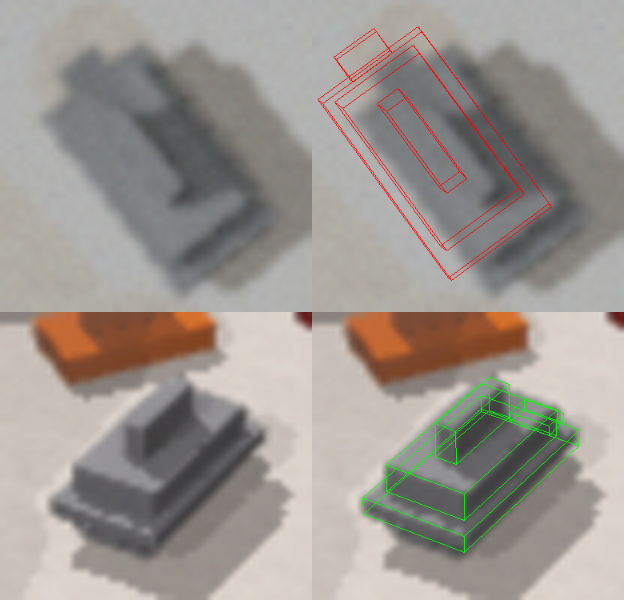

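The top view shows the tongue clearly at the lid's upper-left end, the far end in the side view. My low "flange" point in the side view was in fact the plug. I'll refit using both views.

```bash
cat > m2.py <<'E'
from h import *
from plant import *
S,T=snapshot("side"),snapshot("top")
px=lambda L,u,v,k=8:[((X+.5)/k-.5+u,(Y+.5)/k-.5+v) for X,Y in L]
ls=([[-55,30,26],[55,-30,26],[-44,23,42],[-44,-23,42],[44,-23,42],[-25,6,62],[-25,-6,62],[25,6,62],[25,-6,62]],
 px([(37,208),(321,122),(65,168),(183,190),(297,90),(133,105),(158,112),(207,47),(225,58)],276,170))
lt=([[55,30,26],[-55,30,26],[-55,-30,26],[69,12,22],[69,-12,22]],px([(43,118),(183,293),(272,215),(60,75),(97,45)],230,168,6))
for o in([(S,*ls),(T,*lt)],[(S,*ls)],[(T,*lt)]):
    p,r=fit(o,[.52,.2,0,.65]);print("lid",np.round(p,4),np.round(r,1).tolist())
p,_=fit([(S,*ls),(T,*lt)],[.52,.2,0,.65])
q=np.array([.5413,-.2725,-.0028,-.179])
W,H=390,300
def pan(s,u,v,w,h,k,g,pr,b):
    a=crop(s,u,v,w,h,k,g);draw(a,s,pr,b,u,v,k,(0,255,0) if s is S else (0,0,255));return a
A=np.hstack([pan(S,272,168,52,40,7.5,1.5,p,LID),pan(T,230,174,52,40,7.5,1,p,LID)])
B=np.hstack([pan(S,340,270,65,60,6,1.6,q,TIN),pan(T,392,165,65,60,6,1.6,q,TIN)][:2])[:300]
cv2.imwrite("pics/D.png",np.vstack([A,B]))
E
python3 m2.py
```

```text
lid [ 0.5593  0.2035 -0.0015  0.6517] [[-0.6, 0.5], [0.1, -1.0], [-0.1, -0.1], [-1.3, 1.8], [-0.6, -0.4], [-0.3, 0.5], [0.1, 0.8], [-0.8, -0.3], [0.4, -0.6], [0.0, -0.5], [-0.1, -0.3], [1.7, -0.4], [-0.4, -0.6], [-0.0, -0.7]]
lid [ 0.5728  0.2345 -0.0241  0.6277] [[0.1, -0.2], [0.2, -0.9], [0.4, -0.6], [-1.3, 1.3], [-0.4, -0.1], [0.1, 0.4], [0.3, 0.7], [-0.4, -0.1], [0.7, -0.3]]
lid [ 0.5631  0.2093 -0.0288  0.6446] [[0.2, 0.0], [-0.7, -0.3], [0.8, -0.0], [-0.3, 0.1], [0.0, 0.2]]
```

View pics/D.png

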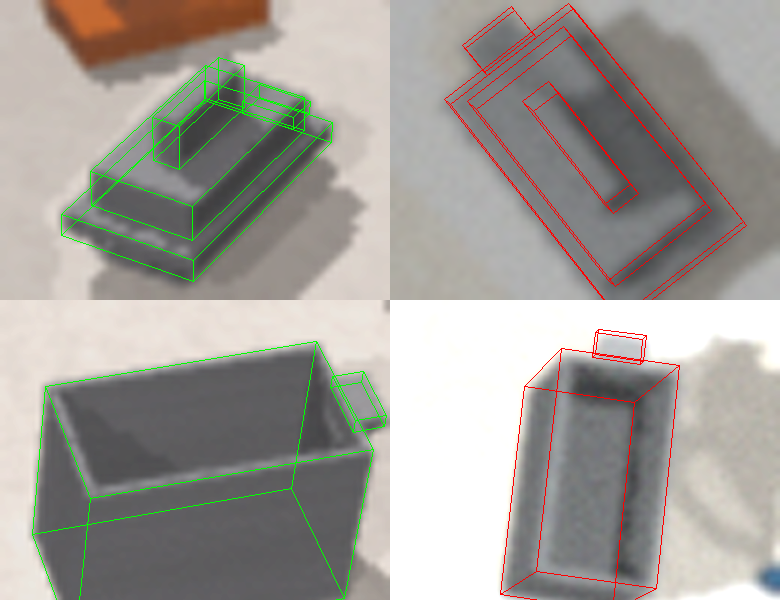

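Both overlays now match to about 1 px. The lid is at (0.559, 0.204), z≈0, yaw 0.652, and the tin at (0.541, -0.2725), yaw -0.179; heights and sizes agree with the text. Next is a helper to work out the moves.

```bash
cat > mv.py <<'E'
import sys,json,os,numpy as np
from scipy.spatial.transform import Rotation as R
# usage: mv.py x y z lidyaw ...  (commanded pose kept in cmd.json; each group is one call)
F="cmd.json"
c=json.load(open(F)) if os.path.exists(F) else {"p":[.146,.608,.239],"q":[.1176,.9931,0,0]}
p,r=np.array(c["p"]),R.from_quat(c["q"])
a=list(map(float,sys.argv[1:]))
for k in range(0,len(a),4):
    t=np.array(a[k:k+3]); h=a[k+3]
    # tool y along lid y at yaw h, z down -> tool x = y cross z
    yv=np.array([-np.sin(h),np.cos(h),0]); zv=np.array([0,0,-1.]); w=R.from_matrix(np.c_[np.cross(yv,zv),yv,zv])
    s=np.round(r.inv().apply(t-p)/.3,4); v=np.round((r.inv()*w).as_rotvec()/np.pi,4)
    print("shift",s.tolist(),"turn",v.tolist(),"minrows",max(np.linalg.norm(s)*.3/.0625,np.linalg.norm(v)*180/10.7))
    p=p+r.apply(s*.3); r=r*R.from_rotvec(v*np.pi)
json.dump({"p":p.tolist(),"q":r.as_quat().tolist()},open(F,"w"))
E
python3 mv.py .36 .40 .239 .652 .559 .2035 .13 .652
```

```text
shift [-0.8555, -0.5076, 0.0] turn [0.0, 0.0, -0.2826] minrows 4.774825206266717
shift [-0.1298, -0.9231, 0.3633] turn [0.0, 0.0, 0.0] minrows 4.802275956418998
```

Emit:
send_rows(targets=[[[-0.8555,-0.5076,0],[0,0,-0.2826]],[[-0.8555,-0.5076,0],[0,0,-0.2826]],[[-0.8555,-0.5076,0],[0,0,-0.2826]],[[-0.8555,-0.5076,0],[0,0,-0.2826]],[[-0.8555,-0.5076,0],[0,0,-0.2826]],[[-0.8555,-0.5076,0],[0,0,-0.2826]],[[-0.8555,-0.5076,0],[0,0,-0.2826]],[[-0.8555,-0.5076,0],[0,0,-0.2826]]], fingers=1)

```text
clock: 1.3
tool_pos: [0.3585, 0.4012, 0.2389]
eef_rot: [-0.322, 0.947, 0.001, -0.0]
contact_force: [0.3, 0.5, -0.4]
opening: 1.0
finger_force: 0.0
```

Emit:
send_rows(targets=[[[-0.1298,-0.9231,0.3633],[0,0,0]],[[-0.1298,-0.9231,0.3633],[0,0,0]],[[-0.1298,-0.9231,0.3633],[0,0,0]],[[-0.1298,-0.9231,0.3633],[0,0,0]],[[-0.1298,-0.9231,0.3633],[0,0,0]],[[-0.1298,-0.9231,0.3633],[0,0,0]],[[-0.1298,-0.9231,0.3633],[0,0,0]],[[-0.1298,-0.9231,0.3633],[0,0,0]],[[-0.1298,-0.9231,0.3633],[0,0,0]],[[-0.1298,-0.9231,0.3633],[0,0,0]]])

```text
clock: 2.55
tool_pos: [0.5587, 0.204, 0.1301]
eef_rot: [-0.321, 0.947, 0.0, 0.0]
contact_force: [0.4, -0.2, 0.8]
opening: 1.001
finger_force: 0.0
```

Tool is 11 cm above the lid. Before going down, I'll refine the lid and tin poses by edge alignment on the first pictures.

```bash
cat > ref.py <<'E'
from h import *
from scipy.optimize import minimize
from scipy.ndimage import map_coordinates
def segs(boxes):  # top-face edges of every box
    out=[]
    for b in boxes:
        for i,j in((4,5),(5,6),(6,7),(7,4)): out.append(b[i]+np.linspace(0,1,60)[:,None]*(b[j]-b[i]))
    return out
def gradmap(im,sg):
    g=cv2.GaussianBlur(cv2.cvtColor(im,cv2.COLOR_BGR2GRAY).astype(np.float32),(0,0),sg)
    return np.hypot(cv2.Sobel(g,3+2,1,0),cv2.Sobel(g,5,0,1))
def refine(views,boxes,p0,z):
    P=[np.array(s) for s in segs(boxes)]
    p=np.array([p0[0],p0[1],p0[3]])
    for sg in(1.5,.8):
        gm=[np.minimum(gradmap(s["img"],sg),150) for s in views]
        def f(v):
            w=(v[0],v[1],z,v[2]); t=0
            for s,g in zip(views,gm):
                for e in P:
                    q=proj(s,world(w,e/1000)); t-=np.mean(map_coordinates(g,[q[:,1],q[:,0]],order=1))
            return t/len(views)/len(P)
        p=minimize(f,p,method='Nelder-Mead',options={'initial_simplex':p+np.array([[0,0,0],[.005,0,0],[0,.005,0],[0,0,.05]]),'xatol':1e-5}).x
    return np.round(p,4),round(f(p),1)
E
cat > r1.py <<'E'
from ref import *
from plant import *
S,T=snapshot("side"),snapshot("top")
S["img"]=cv2.imread("pics/side0.png");T["img"]=cv2.imread("pics/top0.png")
for n,b,p in(("lid",LID,(.5593,.2035,0,.652)),("tin",TIN+[box(98,48,0,80)],(.5413,-.2725,0,-.179))):
    for m,v in(("both",[S,T]),("side",[S]),("top",[T])): print(n,m,*refine(v,b,p,0))
E
python3 r1.py
```

```text
lid both [0.559  0.2051 0.6579] -80.7
lid side [0.5602 0.1979 0.4411] -99.9
lid top [0.5579 0.2064 0.629 ] -68.8
tin both [ 0.5378 -0.2718 -0.1878] -93.2
tin side [ 0.5392 -0.2734 -0.1937] -90.7
tin top [ 0.5305 -0.2538 -0.1424] -105.9
```

```bash
python3 mv.py .559 .2045 .03 .655 .559 .2045 .005 .655
```

```text
shift [-0.002, 0.0026, 0.3334] turn [0.0, 0.0, -0.0009] minrows 1.6003974546343165
shift [-0.0, 0.0, 0.0833] turn [0.0, 0.0, -0.0] minrows 0.39984
```

Emit:
send_rows(targets=[[[-0.001,0.002,0.1],[0,0,0]],[[-0.002,0.0026,0.2],[0,0,-0.0009]],[[-0.002,0.0026,0.3334],[0,0,-0.0009]],[[-0.002,0.0026,0.3334],[0,0,-0.0009]],[[-0.002,0.0026,0.3334],[0,0,-0.0009]]])

```text
clock: 3.28
tool_pos: [0.5595, 0.2047, 0.0308]
eef_rot: [-0.322, 0.947, 0.0, 0.001]
contact_force: [0.1, -0.4, 1.0]
opening: 0.997
finger_force: 0.0
```

Emit:
send_rows(targets=[[[0,0,0.04],[0,0,0]],[[0,0,0.0833],[0,0,0]],[[0,0,0.0833],[0,0,0]],[[0,0,0.0833],[0,0,0]]])

```text
clock: 3.78
tool_pos: [0.559, 0.2043, 0.0047]
eef_rot: [-0.322, 0.947, 0.0, -0.0]
contact_force: [0.8, -0.7, -0.1]
opening: 1.001
finger_force: 0.0
```

```bash
python3 - <<'E'
from h import *
from plant import *
S,T=snapshot("side"),snapshot("top")
cv2.imwrite("pics/E.png",np.hstack([crop(S,258,135,74,80,5.4,1.4),crop(T,225,160,74,80,5.4,1)]))
E
```

```text
(no output)
```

View pics/E.png

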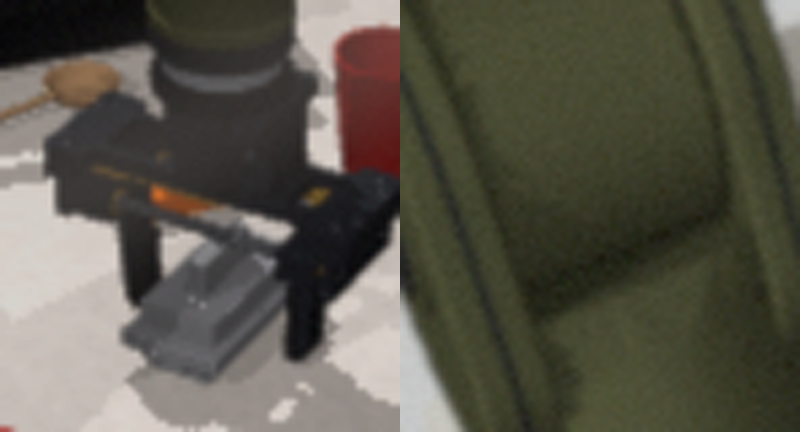

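The side view shows the open fingers straddling the flange, left finger at (140,250) and right at (303,320) in the crop. The top view is hidden by the arm. Closing now.

Emit:
send_rows(targets=[[[0,0,0],[0,0,0]],[[0,0,0],[0,0,0]],[[0,0,0],[0,0,0]],[[0,0,0],[0,0,0]],[[0,0,0],[0,0,0]],[[0,0,0],[0,0,0]],[[0,0,0],[0,0,0]],[[0,0,0],[0,0,0]]], fingers=0, newtons=35)

```text
clock: 4.88
tool_pos: [0.5589, 0.2044, 0.0048]
eef_rot: [-0.322, 0.947, 0.0, 0.0]
contact_force: [-2.2, 0.5, 2.0]
opening: 0.675
finger_force: 35.0
```

```bash
python3 mv.py .559 .2045 .16 .655 .55 -.03 .20 .25  .54 -.272 .20 -.187
```

```text
shift [-0.0, 0.0, -0.5167] turn [0.0, 0.0, -0.0] minrows 2.48016
shift [0.4999, -0.6017, -0.1333] turn [0.0, 0.0, 0.1289] minrows 3.8090103231154413
shift [0.2318, -0.7733, 0.0] turn [0.0, 0.0, 0.1391] minrows 3.8750127683918665
```

Emit:
send_rows(targets=[[[0,0,-0.03],[0,0,0]],[[0,0,-0.08],[0,0,0]],[[0,0,-0.15],[0,0,0]],[[0,0,-0.23],[0,0,0]],[[0,0,-0.33],[0,0,0]],[[0,0,-0.43],[0,0,0]],[[0,0,-0.49],[0,0,0]],[[0,0,-0.5167],[0,0,0]],[[0,0,-0.5167],[0,0,0]]])

```text
clock: 6.0
tool_pos: [0.5589, 0.204, 0.1597]
eef_rot: [-0.322, 0.947, -0.0, -0.0]
contact_force: [-0.4, 0.2, -4.2]
opening: 0.669
finger_force: 35.0
```

Emit:
send_rows(targets=[[[0.02,-0.024,-0.0053],[0,0,0.0051]],[[0.075,-0.0903,-0.02],[0,0,0.0193]],[[0.15,-0.1805,-0.04],[0,0,0.0387]],[[0.225,-0.2708,-0.06],[0,0,0.058]],[[0.3,-0.361,-0.08],[0,0,0.0773]],[[0.375,-0.4513,-0.1],[0,0,0.0967]],[[0.43,-0.5176,-0.115],[0,0,0.1108]],[[0.475,-0.5716,-0.1267],[0,0,0.1225]],[[0.4999,-0.6017,-0.1333],[0,0,0.1289]],[[0.4999,-0.6017,-0.1333],[0,0,0.1289]]])

```text
clock: 7.25
tool_pos: [0.5499, -0.0309, 0.1995]
eef_rot: [-0.124, 0.992, 0.0, -0.0]
contact_force: [-0.5, 0.1, -3.1]
opening: 0.673
finger_force: 35.0
```

Emit:
send_rows(targets=[[[0.0116,-0.0387,0],[0,0,0.007]],[[0.0348,-0.116,0],[0,0,0.0209]],[[0.0695,-0.232,0],[0,0,0.0417]],[[0.1043,-0.348,0],[0,0,0.0626]],[[0.1391,-0.464,0],[0,0,0.0835]],[[0.1739,-0.58,0],[0,0,0.1043]],[[0.2017,-0.6728,0],[0,0,0.121]],[[0.2225,-0.7424,0],[0,0,0.1335]],[[0.2318,-0.7733,0],[0,0,0.1391]],[[0.2318,-0.7733,0],[0,0,0.1391]],[[0.2318,-0.7733,0],[0,0,0.1391]]])

```text
clock: 8.62
tool_pos: [0.5404, -0.2705, 0.1997]
eef_rot: [0.092, 0.996, 0.001, 0.0]
contact_force: [-0.4, 0.0, -4.0]
opening: 0.672
finger_force: 35.0
```

```bash
python3 mv.py .54 -.272 .096 -.187
```

```text
shift [0.0, -0.0, 0.3467] turn [0.0, 0.0, -0.0] minrows 1.66416
```

Emit:
send_rows(targets=[[[0,0,0.05],[0,0,0]],[[0,0,0.12],[0,0,0]],[[0,0,0.2],[0,0,0]],[[0,0,0.28],[0,0,0]],[[0,0,0.33],[0,0,0]],[[0,0,0.3467],[0,0,0]],[[0,0,0.3467],[0,0,0]],[[0,0,0.3467],[0,0,0]]])

```text
clock: 9.62
tool_pos: [0.5406, -0.2725, 0.0965]
eef_rot: [0.093, 0.996, -0.0, 0.001]
contact_force: [0.8, 0.2, -3.4]
opening: 0.672
finger_force: 35.0
```

```bash
cat > look.py <<'E'
import sys
from h import *
from plant import *
S,T=snapshot("side"),snapshot("top"); st=get_state()
n=sys.argv[1]; cv2.imwrite(f"pics/{n}s.png",S["img"]);cv2.imwrite(f"pics/{n}t.png",T["img"])
print(np.round(st["tool_pos"],4),np.round(st["eef_rot"],4),np.round(st["contact_force"],1))
a=crop(S,336,232,78,104,5.76,1.6); b=a.copy()
tp=st["tool_pos"]; h=-2*np.arctan2(st["eef_rot"][0],st["eef_rot"][1])
draw(b,S,(tp[0],tp[1],tp[2]-.0047,h),LID+[box(94,44,6,16),box(88,38,0,6)],336,232,5.76,(0,255,0))
draw(b,S,(.5393,-.2722,0,-.187),TIN,336,232,5.76,(0,0,255))
cv2.imwrite(f"pics/{n}.png",cv2.resize(np.hstack([a,b]),(798,532)));print(h)
E
python3 look.py F
```

```text
[ 0.5405 -0.2725  0.0965] [ 9.350e-02  9.956e-01 -2.000e-04  7.000e-04] [-0.   0.6 -4.4]
-0.18722045013573033
```

View pics/F.png

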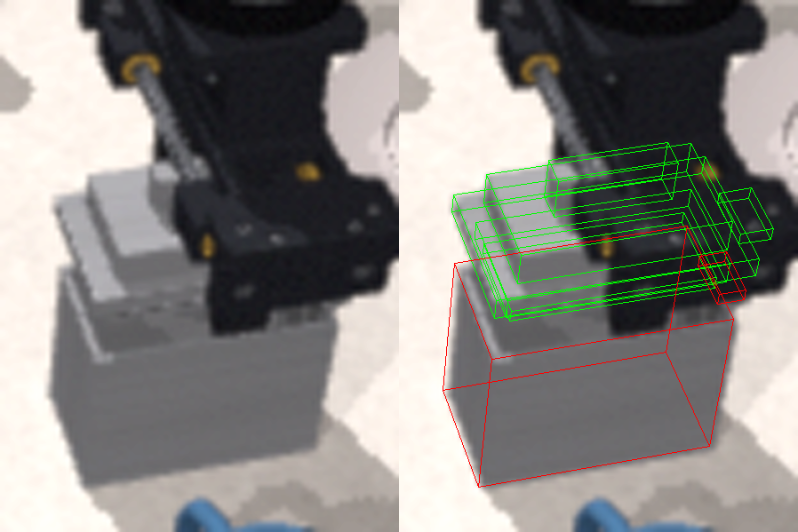

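The pair hangs over the tin with the tongue towards the lip. Left flange corner is at about (55,200) in the crop and the tin's left rim corner at (60,266). Next I'll measure the lid-to-tin offset at sub-pixel level along the silhouette edges.

```bash
cat > icp.py <<'E'
from h import *
from scipy.ndimage import map_coordinates
def obs(s,g,pr,edges,rng=3.):
    out=[]
    for a,b,t0,t1 in edges:
        a,b=np.array(a,float),np.array(b,float)
        for t in np.linspace(t0,t1,25):
            m=a+t*(b-a); q=proj(s,world(pr,np.array([m,m+(b-a)*.02])/1000))
            d=q[1]-q[0]; d/=np.linalg.norm(d); n=np.array([-d[1],d[0]]); k=np.arange(-rng,rng+.01,.1)
            pts=q[0]+k[:,None]*n; pf=map_coordinates(g,[pts[:,1],pts[:,0]],order=1)
            gr=np.abs(np.gradient(pf))*np.exp(-(k/rng)**2); i=gr.argmax()
            if gr[i]>.4: out.append((m/1000,q[0]+k[i]*n,n,(a[0],a[1],a[2],b[0],b[1],b[2]),k[i]))
    return out
def icp(views,pr,free,iters=8):  # views: (snap, edges)
    pr=np.array(pr,float)
    G=[cv2.GaussianBlur(cv2.cvtColor(s["img"],cv2.COLOR_BGR2GRAY).astype(np.float32),(0,0),.7) for s,_ in views]
    for it in range(iters):
        O=[(s,obs(s,g,pr,e,3. if it<4 else 1.8)) for (s,e),g in zip(views,G)]
        def f(v):
            p=pr.copy(); p[free]=v; r=[]
            for s,o in O:
                if o:
                    u=proj(s,world(p,np.array([x[0] for x in o]))); r+=[(ui-x[1])@x[2] for ui,x in zip(u,o)]
            return np.array(r)
        R_=least_squares(f,pr[free],loss='soft_l1',f_scale=.3,x_scale=.01); pr[free]=R_.x
    r=f(pr[free]); return np.round(pr,4),len(r),round(float(np.median(abs(r))),2)
c=lambda i,j,z:(i*52,j*27,z)
TS=[(c(-1,1,80),c(1,1,80),.05,.95),(c(-1,-1,80),c(-1,1,80),.4,.95),(c(-1,1,0),c(-1,1,80),.1,.9),(c(-1,-1,0),c(-1,1,0),.1,.9),(c(-1,-1,0),c(1,-1,0),.05,.95),(c(1,-1,0),c(1,-1,80),.1,.9)]
E
cat > r2.py <<'E'
from icp import *
from plant import *
S,T=snapshot("side"),snapshot("top"); st=get_state()
S0=dict(S);S0["img"]=cv2.imread("pics/side0.png");T0=dict(T);T0["img"]=cv2.imread("pics/top0.png")
tt=[(c(-1,1,0),c(-1,-1,0),.1,.9),(c(-1,1,0),c(1,1,0),.1,.8),(c(1,1,80),c(1,-1,80),.1,.25),(c(1,-1,80),c(-1,-1,80),.1,.9)]
p0=(.5393,-.2722,0,-.187)
print("tin side",*icp([(S0,TS)],p0,[0,1,3])); print("tin side z",*icp([(S0,TS)],p0,[0,1,2,3])); print("tin top",*icp([(T0,tt)],p0,[0,1,3])); print("tin both",*icp([(S0,TS),(T0,tt)],p0,[0,1,3]))
le=[((-55,-30,26),(-55,30,26),.1,.95),((-44,-23,42),(-44,23,42),.1,.9),((-44,-23,42),(44,-23,42),.03,.25),((-55,-30,26),(55,-30,26),.05,.35),((-55,30,26),(-55,30,16),.2,.8)]
tp=st["tool_pos"];h=-2*np.arctan2(*st["eef_rot"][:2]);l0=(tp[0],tp[1],tp[2]-.0047,h)
print("tool",np.round(l0,4))
print("lid xy",*icp([(S,le)],l0,[0,1])); print("lid xyz",*icp([(S,le)],l0,[0,1,2]));print("lid xyyaw",*icp([(S,le)],l0,[0,1,3]))
l1=[((-55,-30,26),(-55,30,26),.6,.95),((-55,30,26),(-55,30,16),.2,.8)]
print("lid end only, along x:",*icp([(S,l1)],l0,[0]))
E
python3 r2.py
```

```text
tin side [ 0.5396 -0.275   0.     -0.1832] 150 0.1
tin side z [ 0.5413 -0.2725 -0.0035 -0.1825] 150 0.09
tin top [ 0.539  -0.2709  0.     -0.1729] 100 0.11
tin both [ 0.5398 -0.2738  0.     -0.1797] 250 0.1
tool [ 0.5403 -0.2725  0.0915 -0.1872]
lid xy [ 0.5391 -0.2726  0.0915 -0.1872] 119 0.11
lid xyz [ 0.54   -0.2713  0.0899 -0.1872] 119 0.11
lid xyyaw [ 0.5392 -0.2725  0.0915 -0.1845] 119 0.11
lid end only, along x: [ 0.5378 -0.2725  0.0915 -0.1872] 50 0.2
```

Relative to the tin, the lid needs about +0.5 mm in x and -2.2 mm in y. I'll correct that and lower in force-checked steps.

```bash
python3 mv.py .5405 -.2742 .0885 -.184 .5405 -.2742 .079 -.184
```

```text
shift [-0.003, -0.0069, 0.025] turn [0.0, 0.0, -0.001] minrows 0.12531677621132775
shift [0.0, -0.0, 0.0316] turn [0.0, 0.0, 0.0] minrows 0.15168
```

Emit:
send_rows(targets=[[[-0.003,-0.0069,0],[0,0,-0.001]],[[-0.003,-0.0069,0.012],[0,0,-0.001]],[[-0.003,-0.0069,0.025],[0,0,-0.001]],[[-0.003,-0.0069,0.025],[0,0,-0.001]]])

```text
clock: 10.32
tool_pos: [0.5401, -0.2742, 0.0876]
eef_rot: [0.092, 0.996, 0.0, -0.001]
contact_force: [-0.2, -0.5, -4.6]
opening: 0.674
finger_force: 35.0
```

Emit:
send_rows(targets=[[[0,0,0.008],[0,0,0]],[[0,0,0.016],[0,0,0]],[[0,0,0.024],[0,0,0]],[[0,0,0.0316],[0,0,0]],[[0,0,0.0316],[0,0,0]]])

```text
clock: 10.95
tool_pos: [0.5403, -0.2744, 0.0785]
eef_rot: [0.092, 0.996, 0.0, -0.0]
contact_force: [-0.8, -0.1, -4.4]
opening: 0.676
finger_force: 35.0
```

```bash
python3 r2.py | tail -6
```

```text
tin both [ 0.5398 -0.2738  0.     -0.1797] 250 0.1
tool [ 0.5405 -0.2744  0.074  -0.1839]
lid xy [ 0.5394 -0.2751  0.074  -0.1839] 117 0.1
lid xyz [ 0.5414 -0.272   0.0701 -0.1839] 117 0.1
lid xyyaw [ 0.5394 -0.2751  0.074  -0.1825] 117 0.1
lid end only, along x: [ 0.5378 -0.2744  0.074  -0.1839] 50 0.29
```

The lid matches the tin within 0.5 mm and there's no contact yet with the stepped part inside. Continuing down.

Emit:
send_rows(targets=[[[0,0,0.005],[0,0,0]],[[0,0,0.01],[0,0,0]],[[0,0,0.014],[0,0,0]],[[0,0,0.018],[0,0,0]],[[0,0,0.018],[0,0,0]]])

```text
clock: 11.68
tool_pos: [0.5404, -0.2744, 0.0732]
eef_rot: [0.092, 0.996, 0.0, -0.0]
contact_force: [0.2, -0.5, -4.0]
opening: 0.673
finger_force: 35.0
```

Emit:
send_rows(targets=[[[0,0,0.004],[0,0,0]],[[0,0,0.008],[0,0,0]],[[0,0,0.012],[0,0,0]],[[0,0,0.015],[0,0,0]],[[0,0,0.015],[0,0,0]]])

```text
clock: 12.3
tool_pos: [0.5404, -0.2745, 0.0688]
eef_rot: [0.092, 0.996, 0.0, -0.0]
contact_force: [-0.7, 0.3, -2.6]
opening: 0.672
finger_force: 35.0
```

Contact is just beginning. I'll press down another 0.5–1 mm.

Emit:
send_rows(targets=[[[0,0,0.001],[0,0,0]],[[0,0,0.002],[0,0,0]],[[0,0,0.003],[0,0,0]],[[0,0,0.003],[0,0,0]]])

```text
clock: 12.8
tool_pos: [0.5405, -0.2745, 0.0688]
eef_rot: [0.092, 0.996, -0.0, 0.0]
contact_force: [-3.4, 0.3, 5.5]
opening: 0.672
finger_force: 35.0
```

Pushing gives +5.5 N at exactly the seated height (64 mm above the counter grasp), so it's fully seated. Ease the press and release.

Emit:
send_rows(targets=[[[0,0,-0.002],[0,0,0]],[[0,0,-0.002],[0,0,0]],[[0,0,-0.002],[0,0,0]],[[0,0,-0.002],[0,0,0]],[[0,0,-0.002],[0,0,0]],[[0,0,-0.002],[0,0,0]]], fingers=1)

```text
clock: 13.55
tool_pos: [0.5405, -0.2745, 0.0685]
eef_rot: [0.092, 0.996, 0.0, 0.0]
contact_force: [-0.5, 0.1, -0.0]
opening: 1.001
finger_force: 0.0
```

Emit:
send_rows(targets=[[[0,0,-0.03],[0,0,0]],[[0,0,-0.09],[0,0,0]],[[0,0,-0.17],[0,0,0]],[[0,0,-0.25],[0,0,0]],[[0,0,-0.3],[0,0,0]],[[0,0,-0.3],[0,0,0]]])

```text
clock: 14.3
tool_pos: [0.5413, -0.2748, 0.1601]
eef_rot: [0.092, 0.996, -0.0, 0.001]
contact_force: [-0.6, -0.8, -0.3]
opening: 1.002
finger_force: 0.0
```

```bash
cat > r3.py <<'E'
from icp import *
from plant import *
S,T=snapshot("side"),snapshot("top"); st=get_state()
print("state",np.round(st["tool_pos"],4),np.round(st["eef_rot"],4),round(st["opening"],3))
p0=(.5404,-.2745,.064,-.183)
ci=[((-55,-30,26),(-55,30,26),.1,.95),((-55,-30,26),(55,-30,26),.05,.6),((-55,30,26),(-55,30,16),.2,.8)]
co=[((-44,-23,42),(-44,23,42),.1,.9),((-44,-23,42),(44,-23,42),.03,.6),((-25,-6,62),(-25,6,62),.1,.9),((-25,-6,62),(-25,-6,42),.1,.9)]
print("tin now",*icp([(S,TS[2:])],(.5413,-.2725,-.0035,-.1825),[0,1,3]))
for z in(.064,.0605):
    q=(*p0[:2],z,p0[3]); print("inner",*icp([(S,ci)],q,[0,1])); print("outer",*icp([(S,co)],q,[0,1]))
print("inner z",*icp([(S,ci)],p0,[0,1,2]))
print("outer z",*icp([(S,co)],p0,[0,1,2]))
a=crop(S,336,222,78,104,5.1,1.6); b=a.copy()
draw(b,S,p0,LID,336,222,5.1,(0,255,0))
cv2.imwrite("pics/G.png",np.hstack([a,b]))
E
python3 r3.py
```

```text
state [ 0.5401 -0.2744  0.1583] [ 9.190e-02  9.958e-01  1.000e-04 -3.000e-04] 0.998
tin now [ 0.5419 -0.2722 -0.0035 -0.194 ] 100 0.0
inner [ 0.5393 -0.2752  0.064  -0.183 ] 64 0.13
outer [ 0.5396 -0.2742  0.064  -0.183 ] 93 0.2
inner [ 0.5408 -0.2726  0.0605 -0.183 ] 65 0.12
outer [ 0.5415 -0.2716  0.0605 -0.183 ] 94 0.19
inner z [ 0.5625 -0.2363  0.0138 -0.183 ] 65 0.09
outer z [ 0.5271 -0.2928  0.0879 -0.183 ] 93 0.2
```

View pics/G.png

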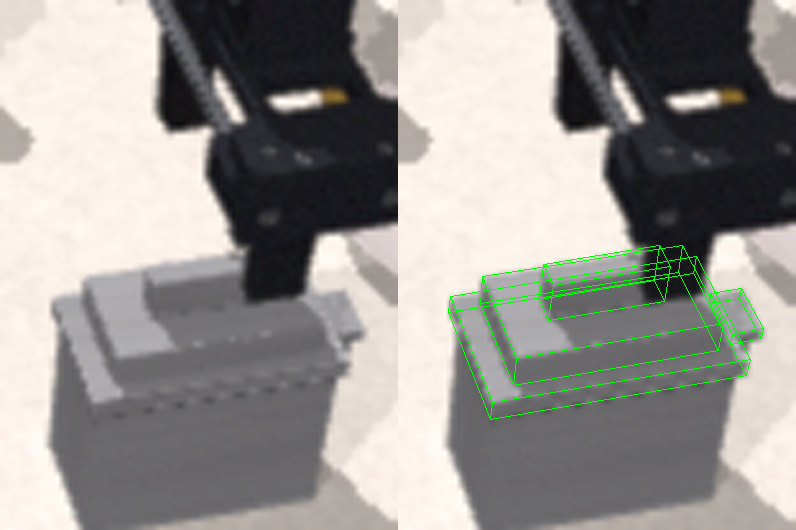

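The inner lid sits flat on the rim with its tongue over the lip, at (345,310) in the crop. The outer lid is nested within 1 mm of centre. Now I'll half-close the fingers and come down over the ridge, with the tips just above the cap top (0.106).

Emit:
send_rows(targets=[[[0,0.001,0],[0,0,0]],[[0,0.001,0],[0,0,0]],[[0,0.001,0],[0,0,0]],[[0,0.001,0],[0,0,0]],[[0,0.001,0],[0,0,0]],[[0,0.001,0],[0,0,0]]], fingers=0.4, newtons=15)

```text
clock: 15.15
tool_pos: [0.5405, -0.2742, 0.1585]
eef_rot: [0.092, 0.996, 0.0, 0.0]
contact_force: [0.6, -0.1, -0.2]
opening: 0.406
finger_force: 0.0
```

Emit:
send_rows(targets=[[[0,0,0.02],[0,0,0]],[[0,0,0.06],[0,0,0]],[[0,0,0.1],[0,0,0]],[[0,0,0.13],[0,0,0]],[[0,0,0.15],[0,0,0]],[[0,0,0.164],[0,0,0]],[[0,0,0.164],[0,0,0]],[[0,0,0.164],[0,0,0]]])

```text
clock: 16.15
tool_pos: [0.5408, -0.2743, 0.1096]
eef_rot: [0.092, 0.996, -0.0, 0.0]
contact_force: [-0.1, 0.3, -0.1]
opening: 0.399
finger_force: 0.0
```

Emit:
send_rows(targets=[[[0,0,0.002],[0,0,0]],[[0,0,0.002],[0,0,0]],[[0,0,0.002],[0,0,0]],[[0,0,0.002],[0,0,0]],[[0,0,0.002],[0,0,0]],[[0,0,0.002],[0,0,0]],[[0,0,0.002],[0,0,0]]], fingers=0, newtons=20)

```text
clock: 17.02
tool_pos: [0.5406, -0.2742, 0.1088]
eef_rot: [0.092, 0.996, -0.0, 0.0]
contact_force: [-0.8, -0.0, 2.1]
opening: 0.135
finger_force: 20.0
```

The ridge is gripped at 11.9 mm wide. Lift slowly, straight up, by 10 cm.

Emit:
send_rows(targets=[[[0,0,-0.003],[0,0,0]],[[0,0,-0.008],[0,0,0]],[[0,0,-0.014],[0,0,0]],[[0,0,-0.02],[0,0,0]],[[0,0,-0.028],[0,0,0]],[[0,0,-0.036],[0,0,0]],[[0,0,-0.045],[0,0,0]],[[0,0,-0.055],[0,0,0]],[[0,0,-0.065],[0,0,0]],[[0,0,-0.075],[0,0,0]],[[0,0,-0.085],[0,0,0]],[[0,0,-0.0833],[0,0,0]]])

```text
clock: 18.52
tool_pos: [0.5407, -0.2743, 0.134]
eef_rot: [0.092, 0.996, -0.0, 0.0]
contact_force: [-0.7, -0.4, -2.3]
opening: 0.13
finger_force: 20.0
```

Emit:
send_rows(targets=[[[0,0,-0.015],[0,0,0]],[[0,0,-0.045],[0,0,0]],[[0,0,-0.09],[0,0,0]],[[0,0,-0.14],[0,0,0]],[[0,0,-0.19],[0,0,0]],[[0,0,-0.23],[0,0,0]],[[0,0,-0.245],[0,0,0]],[[0,0,-0.25],[0,0,0]],[[0,0,-0.25],[0,0,0]],[[0,0,-0.25],[0,0,0]]])

```text
clock: 19.77
tool_pos: [0.5402, -0.2741, 0.2082]
eef_rot: [0.092, 0.996, 0.0, -0.0]
contact_force: [-0.6, -0.5, -0.0]
opening: 0.133
finger_force: 20.0
```

```bash
cat > r4.py <<'E'
from icp import *
from plant import *
S=snapshot("side"); st=get_state()
print(st["clock"],np.round(st["tool_pos"],4),np.round(st["eef_rot"],4),round(st["opening"],3),st["finger_force"],np.round(st["contact_force"],1))
ci=[((-55,-30,26),(-55,30,26),.1,.95),((-55,-30,26),(55,-30,26),.05,.95),((-55,30,26),(-55,30,16),.2,.8)]
for z in(.064,.0605): print("inner",*icp([(S,ci)],(.5404,-.2745,z,-.183),[0,1]))
print("tin now",*icp([(S,TS[2:])],(.5413,-.2725,-.0035,-.1825),[0,1,3]))
a=crop(S,336,180,78,130,4.6,1.5); b=a.copy()
draw(b,S,(.5404,-.2745,.064,-.183),LID[:1]+LID[3:]+[box(76,34,26,36)],336,180,4.6,(0,255,0))
draw(b,S,(.5404,-.2742,.164,-.183),LID[1:3],336,180,4.6,(0,0,255))
cv2.imwrite("pics/H.png",np.hstack([a,b]))
E
python3 r4.py
```

```text
19.825 [ 0.5403 -0.2741  0.2082] [ 9.180e-02  9.958e-01  2.000e-04 -4.000e-04] 0.138 19.997156700119376 [ 0.8  1.4 -0.9]
inner [ 0.5393 -0.2752  0.064  -0.183 ] 75 0.13
inner [ 0.5408 -0.2727  0.0605 -0.183 ] 75 0.13
tin now [ 0.5419 -0.2722 -0.0035 -0.197 ] 100 0.0
```

View pics/H.png

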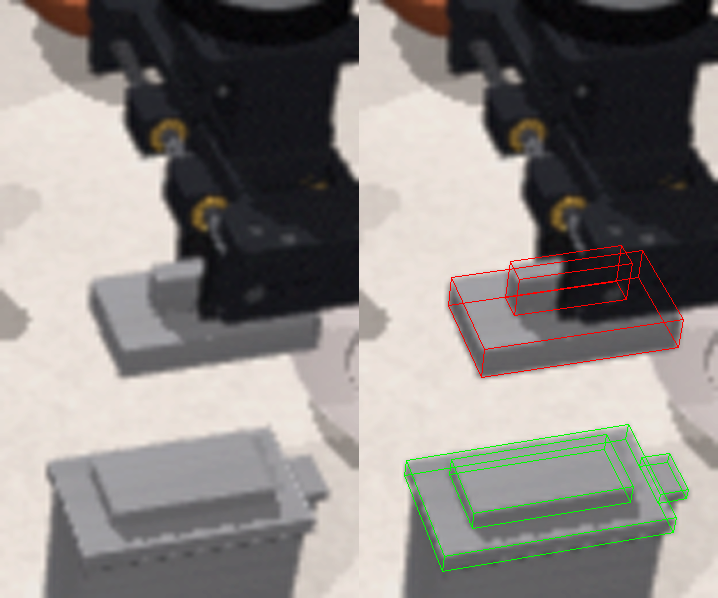

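The outer lid is held level about 10 cm up. The inner lid hasn't moved (same fit to 0.1 mm) and its tongue is over the lip. Handing in.

```bash
python3 -c "
from plant import *
print(finish_job())"
```

```text
the job is handed in; nothing more can be done
None
```

The job is handed in at about 20 s of the 56 s: the inner lid is fully seated in the tin with its tongue over the pour lip, and the outer lid is held level about 10 cm above where it sat.

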